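# Clear the jammed dowel feeder

### The job

Two wooden dowels are wedged at the bottom of the square steel feed tube. Tip the tube over towards the robot until it rests against its stop bar, then push the jam out from the top with the steel ramrod, feeling your way in and never forcing the rod hard against the feeder, so that both dowels lie in the catch tray. Put the ramrod back upright in its wooden block, leave the tube tipped, and do not disturb the other tools.

Things in the scene. Friction and masses are not known exactly. Their poses are not given: they have to be found in the camera images.
- feeder: Dowel feeder, fixed, found in a different place each time. Origin on the bench right under the tube's pivot; z up, x from the pivot to the catch tray (away from the robot), y along the pivot axis. Plywood base x -60 to +140 mm, y -65 to +65, 6 thick. A dark wood feed block (x -30 to +10, top at z 67) lies under the upright tube's outlet: nothing can leave until the tube is tipped.
- pivot (a point): Middle of the tube's pivot, on the tube's axis, 125 mm above the bench; axes as the feeder. Two dark steel cheeks (34 mm wide in x, 8 mm thick, at y = +-21 mm, top 140 mm above the bench) carry it; arms on the cheeks run back to x = -48 at z 142 to 154 mm above the bench and carry the stop bar (8 mm round, x = -39, 151 mm above the bench).
- tube (a joint): Angle of the steel tube, rad: 0 = upright (start), 0.5 = against the stop, its top leaning to the feeder's -x (robot), its outlet swung to +x over the tray. A stiff pivot (0.15 N m): stays where left. Tube 120 mm long, 26 mm square outside, 20 mm square bore, from 55 mm below the pivot to 65 above; upright rim at z 190 mm. Above the cheeks it can be pushed with the fingers.
- tube_mouth (a point): Centre of the tube's open top end, on its axis; the point's z points up along the tube's axis (from outlet to mouth), its y along the pivot axis. Moves with the tube. A brass guide collar inside the top 10 mm narrows the 20 mm bore to 16 mm square: the 12 mm rod enters with 2 mm to spare on each side and must be near in line with the tube.
- tube_outlet (a point): Centre of the tube's open bottom end, same axes, 120 mm below the mouth along the axis.
- tray (a point): Centre of the catch tray's floor (z = 6 mm above the bench, 74 mm from the feeder's origin along its x), axes as the feeder. The tray is part of the feeder: inside 120 mm (x) by 116 mm (y), walls to 32 mm above the bench, open on top. A ramp falls from 40 mm high at the feed block to the floor, 55 mm out.
- pin1_mid (a point): Middle of the lower dowel: plain wood, 17 mm diameter, 22 mm long, 12 g. At the start it is inside the tube, its lower end some 9 to 14 mm above the outlet, pinched between the tube's back wall and a sprung brass shoe in the front (+x) wall. z along the dowel.
- pin2_mid (a point): Middle of the upper dowel, alike; its lower end is 37 to 43 mm above the outlet at the start. The shoe stands 3 to 4 mm into the bore up to about 65 mm above the outlet, its upper end sloped; it leaves 16 mm for the rod. Pushing the dowels takes some 6 to 18 N along the tube until the rod's foot has come to the outlet; they then drop out.
- rod: Ramrod, loose, upright in its block at the start. Origin at the centre of its foot, z towards the handle. Steel shaft 12 mm diameter, 132 mm long, stepped to 9 mm over the last 4 mm; round wooden handle 24 mm diameter from 132 to 183 mm. The handle cannot enter the tube: with its shoulder on the mouth, the foot is 12 mm out of the outlet. 100 to 160 g.
- rod_grip (a point): Point on the rod's axis in the handle, 160 mm above the foot, where it is best gripped.
- block: The ramrod's wooden block, fixed, 80 x 80 x 50 mm, origin at the centre of its underside. A round hole of 20 mm diameter in the middle of its top goes 40 mm deep (floor at z = 10 mm). Found in a different place each time, to the left or right of the feeder.
- mallet: Bystander: hammer lying down, 260 mm long, handle towards its -x; origin under its middle. Leave alone.
- gouge: Bystander: carving chisel lying down along its x, about 200 mm long, 24 mm thick handle; leave alone.
- glue: Bystander: white bottle, 56 mm diameter, 130 mm tall, origin at its underside; leave alone.
- cup: Bystander: white cup, 72 mm diameter, 80 mm tall, origin at its underside; leave alone.
- sander: Bystander: cork sanding block 70 x 40 x 28 mm, origin at its underside; leave alone.
- offcut: Bystander: wood offcut 60 x 45 x 35 mm, origin at its underside; leave alone.
There are look-alikes about, which are no part of the job. What is shaped like the rod but green or pink is not meant.

How it is judged:
By the outcome, as a careful person would: the job done as asked, in the order asked, and still so for the second after the job is handed in, with the robot touching nothing.
It also fails if it takes over 72 s, if anything falls off the work surface, if the arm or the gripper's body presses on something with over 40 N, if the wrist force passes 120 N, or if a joint passes its speed limit or range.

### The arm

A 6-joint arm with a two-finger parallel gripper is mounted at the origin on the work surface. World frame = base frame: x ahead of the robot, y to its left, z up, the work surface at z = 0. Lengths are in mm, angles in rad, forces in N, time in s.
With the tool pointing down it reaches from about 350 to 975 mm from the base axis. Payload 7.1 kg.
Tool frame: the origin (TCP) lies at the very end of the fingers, on their centre line; the grasp point (between the pads) lies 19 mm behind it (ctrl.grasp_offset is the distance from the TCP to the grasp point, in mm); z points along the fingers, y is the line along which they close (so a half turn about z gives the same grasp; the last joint's range is limited). The gripper opens to 88 mm and grips with 3 to 60 N. Pads are 20 mm wide; open, the fingers measure 115 mm over their backs; the gripper's body (75 mm by 178 mm) begins 61 mm behind the grasp point.
Start: joints at [1.304, 0.423, 1.63, -0, 1.089, -0.019], TCP at [153.263, 605.9, 222.675] pointing down, gripper open.
Joint ranges: [-3, 3], [-0.9, 2.11], [0.09, 2.58], [-1.31, 4.45], [0.11, 2.69], [-2.54, 2.54]. Speed limits (rad/s): [2.39, 2.39, 3.01, 3.14, 3.14, 3.14].

### API

Orientations are given as a rotation vector (axis times angle).
In Python, from workcell import ctrl, viewer, ticket, models gives the robot as it stands.
- The arm moves only by the tool play_rows, never from a script. Its arguments are lists of equal length, an entry for each row: "dp": the shift along the world's x, y, z in mm, a list of three; "yaw": the turn about the world's z in degrees. In form: {"dp": [[tx, ty, tz], ...], "yaw": [yaw, ...]}. A call has 1 to 8 rows; each row shifts and turns the commanded pose from where the row before left it; what a row does not reach is not made up. A row lasts 1/12 s, in which the tool goes at most 41.7 mm and 7.16 degrees, less where a joint would pass 70% of its speed; a pose out of reach is approached as far as the arm can. A call is refused whole if a number of a shift passes 41.7 or a number of a turn 7.16, either way. A call with a gripper value outside its range is refused whole. "gripper" is the closure, from 0 (fully open) to 1 (shut), set as the call begins (left out, the last holds). The fingers move at their own pace and stop on an object; the grip force is fixed at half the most. Time passes only in rows, so rows that do not move let the fingers close. It gives the time, the measured TCP pose, the force, the opening and the grip force at its end, in the units of the state.
- ctrl.get_obs(): the state, without advancing time (a new reading comes with each control period).
- viewer.get_image(name): name is "scene" or "top"; returns a dict with "pixels" (384x512x3 uint8, red, green, blue), "range_z" (384x512 float32, mm along the optical axis (not along the pixel's ray), 0 where there is no reading), "fx", "fy", "cx", "cy" (pixels), "T" (4x4, takes a point from camera to world coordinates). Camera axes: x right, y up, looking along -z (the intrinsics and any distortion apply to the point x, -y, -z); pixel columns grow to the right and rows downward; lengths in mm; the calibration is good to about 2 mm. A picture is of the moment at which its call begins.
- ticket.close_job(): hands the job in; it is judged then, once.
Trained networks look in a picture, given as the dict that the camera call returned (one of the last four; its "shot" number tells which), for a name from the list of things; names that differ only in an ending like _2 or _b are one class to them, and where a whole thing is asked for, a point or a joint stands for the part that bears it (a point fixed in the world has none). Each returns a list of dicts, best first, with "conf" (0 to 1); they miss things now and then, are a little off and sometimes report something else, mostly with a low value. They report only what shows in the picture. A call takes as long as a camera call. They do not tell look-alikes from the thing itself.
- models.look_for(picture, name): "bbox" ([centre column, centre row, width, height] in pixels, round what is visible of it).
- models.landmark_of(picture, name): "location" ([column, row] in pixels: a listed point, or the origin of a listed thing).
The state is a dict: "t": time; "qpos": joint angles; "qvel": joint speeds; "joint_torque": joint torques, N m; "ee_pos": TCP position; "orientation": TCP orientation; "ft_force": force on the tool from outside, world axes, zero at the start; "moment": the same for the moment, N m; "width": finger opening in mm; "grasp_force": force on a finger pad.
Only numpy, scipy, OpenCV 4.12 (cv2) and the standard library are available. Lean on these libraries where they do the work, as an engineer would, in place of code of your own. Each camera call takes 0.05 s, during which the arm holds its last target. There are 200 camera calls.

## Working session

There is one attempt and no reset: what is moved stays moved. The work goes in short steps, Python scripts to look and compute and a tool call to move; the robot and the scene stay as the last step left them, time stands still between calls to the robot, and variables do not carry over. Pictures are saved under pics/ and viewed, at most 10 in all, crops included, and the job is handed in when it is done.

Besides the shell and the picture viewer there is one more tool, called after ">>>" by a JSON object that holds its "method" and its "body". play_rows: Moves the arm, as the interface text tells. Its arguments: {"type":"object","properties":{"dp":{"type":"array"},"yaw":{"type":"array"},"gripper":{"type":"number"}},"required":["dp","yaw"]}

```bash
mkdir -p pics; cat > h.py <<'E'
import numpy as np, cv2
from workcell import ctrl, viewer, ticket, models
def ray(im,c,r):
    # undistort not provided unless key
    d=np.array([(c-im['cx'])/im['fx'],-(r-im['cy'])/im['fy'],-1.0]); T=np.array(im['T'])
    return T[:3,3], T[:3,:3]@d
def at_z(im,c,r,z):
    o,d=ray(im,c,r); return o+d*(z-o[2])/d[2]
def deproj(im,c,r):
    o,d=ray(im,c,r); k=im['range_z'][int(round(r)),int(round(c))]; return o+d*k
def cloud(im):
    h,w=im['range_z'].shape; c,r=np.meshgrid(np.arange(w),np.arange(h))
    k=im['range_z']; P=np.stack([(c-im['cx'])/im['fx']*k,-(r-im['cy'])/im['fy']*k,-k],-1)
    T=np.array(im['T']); return P@T[:3,:3].T+T[:3,3]
def proj(im,p):
    T=np.array(im['T']); q=T[:3,:3].T@(np.array(p)-T[:3,3]); return im['cx']+im['fx']*q[0]/-q[2], im['cy']-im['fy']*q[1]/-q[2]
E
python3 - <<'E'
from h import *
ims={}
for n in('scene','top'):
    im=viewer.get_image(n); ims[n]=im
    print(n,[k for k in im],im['fx'],im['cx'],im['cy'],np.round(im['T'],3).tolist())
    for t in('feeder','tube_mouth','pivot','tray','rod','rod_grip','block'):
        for d in models.landmark_of(im,t)[:3]:
            c,r=d['location']; 
            if 0<=c<511 and 0<=r<383: print(t,np.round(d['location'],1),round(d['conf'],2),np.round(deproj(im,c,r),0))
np.save('a.npy',ims,allow_pickle=True)
for n in ims: cv2.imwrite(f'pics/{n}1.png',cv2.resize(ims[n]['pixels'][:,:,::-1],(800,600)))
E
```

```text
scene ['pixels', 'range_z', 'fx', 'fy', 'cx', 'cy', 'T', 'shot'] 355.2250819278231 257.08708790676945 198.72946302121716 [[-0.238, -0.783, 0.574, 1100.165], [0.971, -0.191, 0.143, 156.219], [-0.002, 0.592, 0.806, 904.204], [0.0, 0.0, 0.0, 1.0]]
feeder [188.  220.5] 0.81 [ 603. -175.   33.]
tube_mouth [179.8 182.9] 0.55 [ 590. -175.  192.]
pivot [185.1 194.2] 0.96 [ 590. -169.  145.]
pivot [386.8 282.4] 0.73 [667. 389.  45.]
tray [185.6 240.8] 0.63 [ 655. -167.    6.]
rod [312.2 235.5] 0.83 [578. 184.  51.]
rod [232.2 278.1] 0.7 [746.   1.  37.]
rod [339.7 244.7] 0.67 [560. 267.   1.]
rod_grip [317.9 208.2] 0.79 [578. 181. 182.]
rod_grip [304.9 243.9] 0.74 [685. 166. 183.]
rod_grip [343.2 185.5] 0.65 [487. 236. 176.]
block [307.8 242.8] 0.96 [680. 172. 182.]
top ['pixels', 'range_z', 'fx', 'fy', 'cx', 'cy', 'T', 'shot'] 490.47204506038787 263.8403894994856 189.08287544790224 [[0.004, 0.992, -0.129, 385.239], [-1.0, 0.002, -0.015, -11.939], [-0.014, 0.129, 0.991, 1607.945], [0.0, 0.0, 0.0, 1.0]]
feeder [321.2 194.1] 0.66 [ 560. -161.  154.]
feeder [331.9 183.7] 0.35 [ 586. -189.  189.]
tube_mouth [328.7 182.9] 0.59 [ 590. -181.  179.]
pivot [327.4 188.9] 0.76 [ 572. -176.  183.]
tray [314.6 168.9] 0.6 [ 661. -155.   11.]
tray [210.6 188.3] 0.17 [591. 183.  45.]
rod [215.5 163.4] 0.59 [673. 168.  45.]
rod [187.  199.6] 0.55 [559. 266.   1.]
rod [216.4 226.9] 0.43 [470. 167.  -1.]
rod_grip [186.2 218.3] 0.66 [485. 236. 177.]
rod_grip [208.3 154.7] 0.57 [674. 175. 181.]
rod_grip [208.5 227.4] 0.57 [458. 170. 184.]
block [213.7 195.2] 0.72 [574. 177.   6.]
```

View pics/scene1.png

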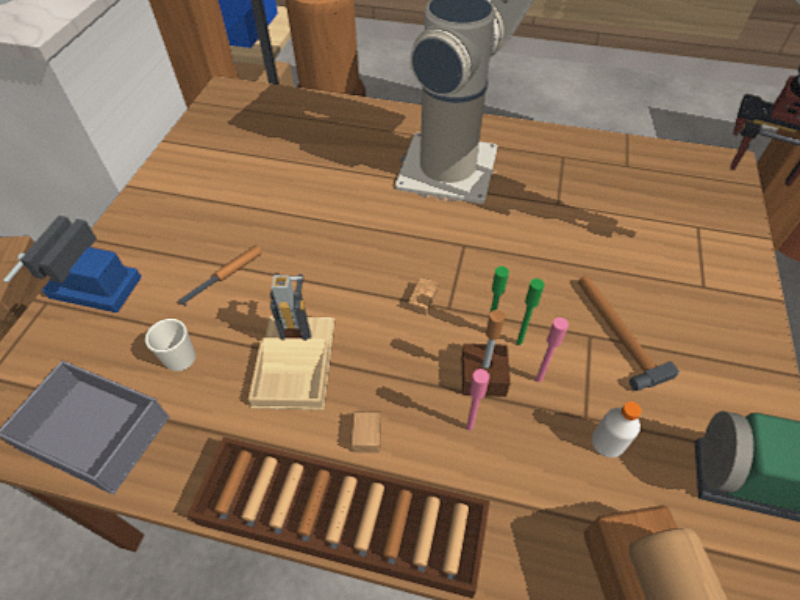

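View pics/top1.png

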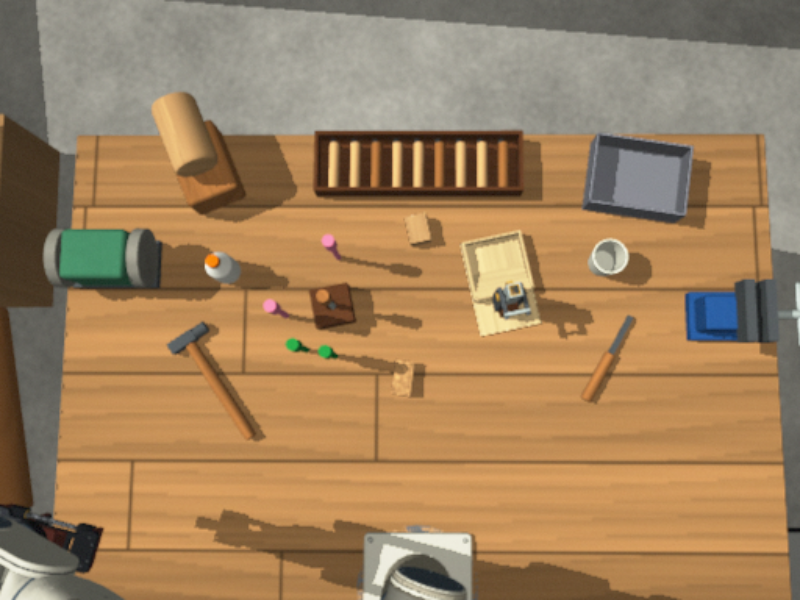

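The scene picture (800 px) shows the brown-handled rod in its dark block at about (490,340). The look-alikes are green at (500,275) and (535,290), and pink at (557,330) and (478,385). The feeder tube is at (287,300), with the tray at (290,375) facing away from the robot. I choose the brown-handled rod. Next I measure and take a close crop.

```bash
python3 - <<'E'
from h import *
ims=np.load('a.npy',allow_pickle=True).item()
out=[]
for n,im in ims.items():
    P=cloud(im); X,Y,Z=P[...,0],P[...,1],P[...,2]; ok=im['range_z']>0
    def rect(m,l):
        p=P[m&ok]; 
        if len(p)<4: print(n,l,len(p));return
        (cx,cy),s,a=cv2.minAreaRect(p[:,:2].astype(np.float32)); print(n,l,len(p),'c',round(cx,1),round(cy,1),'s',np.round(s,1),'a',round(a,1),'med',np.round(np.median(p,0),1))
    hsv=cv2.cvtColor(im['pixels'],cv2.COLOR_RGB2HSV)
    near=np.hypot(X-577,Y-181)<70
    rect(near&(abs(Z-50)<5),'blocktop')
    br=(hsv[...,0]<20)
    for a,b in((60,120),(135,178),(178,192)): rect(near&br&(Z>a)&(Z<b)&(np.hypot(X-577,Y-181)<40),f'rod{a}-{b}')
    f=np.hypot(X-590,Y+172)<60
    rect(f&(Z>183)&(Z<198),'rim'); rect(f&(Z>100)&(Z<135),'tube side'); rect(f&(Z>140)&(Z<158),'arms')
    g=(np.hypot(X-630,Y+165)<135)
    rect(g&(abs(Z-32)<4),'traywall'); 
    c=[int(v) for v in proj(im,(578,181,100))]; d=[int(v) for v in proj(im,(600,-170,120))]
    for q in(c,d): out.append(cv2.resize(im['pixels'][q[1]-40:q[1]+40,q[0]-50:q[0]+50,::-1],(400,300),interpolation=cv2.INTER_CUBIC))
cv2.imwrite('pics/crop.png',np.vstack([np.hstack(out[:2]),np.hstack(out[2:])]))
E
```

```text
scene blocktop 580 c 567.5 179.0 s [83.1 79.7] a 11.0 med [567.3 187.7  50.5]
scene rod60-120 4 c 569.3 184.4 s [0.7 2.1] a 82.8 med [569.1 184.4  93.4]
scene rod135-178 76 c 573.7 177.9 s [23.7 12.5] a 83.0 med [576.6 178.4 161.5]
scene rod178-192 38 c 569.8 176.9 s [24. 18.] a 45.9 med [576.  176.5 187. ]
scene rim 91 c 579.4 -180.6 s [28.4 27.2] a 13.6 med [ 580.8 -179.1  189. ]
scene tube side 154 c 586.9 -177.1 s [30.5 58.4] a 26.8 med [ 590.6 -170.3  121.9]
scene arms 175 c 569.1 -182.5 s [68.4 50.8] a 14.2 med [ 580.2 -170.3  151. ]
scene traywall 465 c 640.1 -167.2 s [155.  126.8] a 12.6 med [ 619.  -169.5   31.9]
top blocktop 416 c 568.4 179.7 s [79.9 80.5] a 11.8 med [562.7 174.   48.8]
top rod60-120 3
top rod135-178 17 c 562.4 173.8 s [ 7.4 21.1] a 43.0 med [558.7 172.9 155.7]
top rod178-192 45 c 567.9 179.0 s [20.6 22.7] a 31.9 med [567.4 178.4 189.4]
top rim 50 c 580.5 -179.6 s [25.2 25.8] a 11.7 med [ 579.9 -180.3  188.2]
top tube side 60 c 583.6 -179.3 s [38.8 57.6] a 12.5 med [ 580.5 -174.3  125.9]
top arms 157 c 569.4 -182.7 s [70.7 51.2] a 12.6 med [ 560.4 -178.5  151.4]
top traywall 190 c 633.8 -168.2 s [167.4 126.8] a 12.7 med [ 630.7 -150.6   31.5]
```

View pics/crop.png

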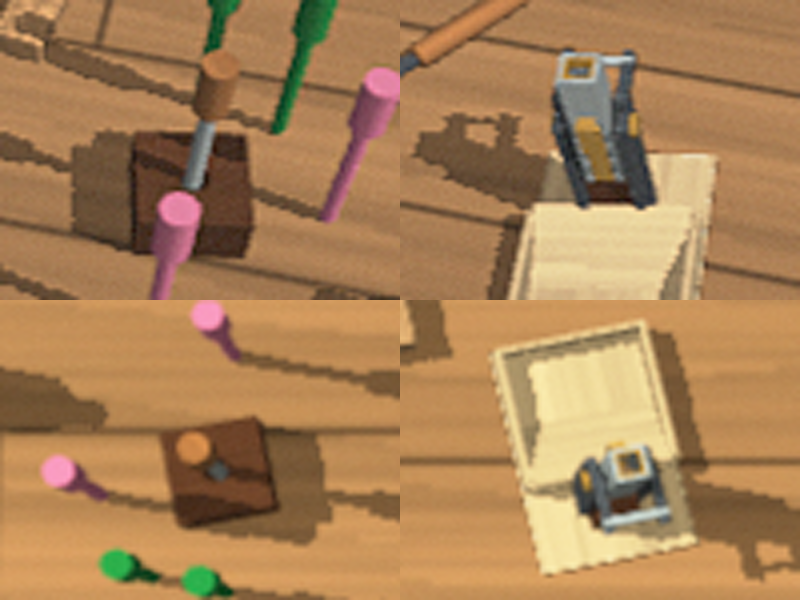

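Top crop: the brown-handled rod stands upright in the dark block, with no other rod in a block, so the choice is confirmed. The tube is upright, with the tray towards +x and the feeder yaw about 12.6°. The tool can't be tilted, so I will tilt the rod in the grip by levering it in its block.

```bash
python3 - <<'E'
from h import *
from scipy.spatial.transform import Rotation as R
o=ctrl.get_obs(); print(o['t'],o['ee_pos'],np.round(R.from_rotvec(o['orientation']).as_matrix(),3),o['ft_force'],o['width'],ctrl.grasp_offset)
E
```

```text
0.8 [153.27032679 605.90161242 222.68337497] [[-0.969  0.245 -0.   ]
 [ 0.245  0.969  0.   ]
 [ 0.     0.    -1.   ]] [-0.40821867 -0.37165138  0.07263457] 87.70963106904784 18.700000000000003
```

>>> {"method": "play_rows", "body": {"dp": [[19.4, -32.4, 1], [19.4, -32.4, 1], [19.4, -32.4, 1], [19.4, -32.4, 1], [19.4, -32.4, 1], [19.4, -32.4, 1], [19.4, -32.4, 1], [19.4, -32.4, 1]], "yaw": [-4, -4, -4, -4, -4, -4, -4, -4], "gripper": 1}}

```text
t: 1.47
ee_pos: [309.0, 345.2, 231.0]
orientation: [1.237, 2.888, 0.001]
ft_force: [0.6, 0.8, 0.4]
width: 37.7
grasp_force: 0.0
```

>>> {"method": "play_rows", "body": {"dp": [[19.4, -32.4, 1], [19.4, -32.4, 1], [19.4, -32.4, 1], [19.4, -32.4, 1], [19.4, -32.4, 1], [19.4, -32.4, 1], [19.4, -32.4, 1], [19.4, -32.4, 1]], "yaw": [-4, -4, -4, -4, -4, -4, -4, -3.2]}}

```text
t: 2.13
ee_pos: [464.4, 85.7, 239.0]
orientation: [1.968, 2.448, 0.001]
ft_force: [0.7, 0.1, 0.2]
width: 0.8
grasp_force: 0.0
```

>>> {"method": "play_rows", "body": {"dp": [[19.4, -32.4, 1], [19.4, -32.4, 1], [19.4, -32.4, 1], [19.4, -32.4, 1], [19.4, -32.4, 1], [19.4, -32.4, 1], [19.4, -32.4, 1], [19.4, -32.4, 1]], "yaw": [0, 0, 0, 0, 0, 0, 0, 0]}}

```text
t: 2.8
ee_pos: [619.5, -173.6, 246.8]
orientation: [1.964, 2.452, 0.0]
ft_force: [1.0, 0.6, 0.5]
width: 0.5
grasp_force: 0.0
```

>>> {"method": "play_rows", "body": {"dp": [[0, 1, -25], [0, 1, -25], [0, 0.2, -22], [-4.9, -1.1, -3], [-4.9, -1.1, 0], [-4.9, -1.1, 0], [-4.9, -1.1, 0]], "yaw": [0, 0, 0, 0, 0, 0, 0]}}

```text
t: 3.38
ee_pos: [600.0, -174.1, 173.5]
orientation: [1.962, 2.45, 0.003]
ft_force: [2.7, 2.3, 1.0]
width: 0.4
grasp_force: 2.0
```

>>> {"method": "play_rows", "body": {"dp": [[-4.9, -1.1, 0], [-4.9, -1.1, 0], [-2.9, -0.6, 0], [-2.9, -0.6, 0]], "yaw": [0, 0, 0, 0]}}

```text
t: 3.72
ee_pos: [584.3, -177.8, 173.1]
orientation: [1.962, 2.45, 0.001]
ft_force: [3.2, -0.8, 4.7]
width: 0.7
grasp_force: 2.3
```

>>> {"method": "play_rows", "body": {"dp": [[-2.9, -0.6, 0], [-2.9, -0.6, 0], [-1, -0.2, 0]], "yaw": [0, 0, 0]}}

```text
t: 3.97
ee_pos: [577.2, -179.2, 171.9]
orientation: [1.963, 2.45, 0.001]
ft_force: [6.5, -1.4, 2.6]
width: 0.5
grasp_force: 3.4
```

>>> {"method": "play_rows", "body": {"dp": [[-1.5, -0.3, 0], [-1.5, -0.3, 0]], "yaw": [0, 0]}}

```text
t: 4.13
ee_pos: [577.0, -179.4, 172.1]
orientation: [1.962, 2.447, 0.007]
ft_force: [17.8, 4.1, -1.9]
width: 0.5
grasp_force: 7.2
```

>>> {"method": "play_rows", "body": {"dp": [[-1.5, -0.3, 0], [-1.5, -0.3, 0]], "yaw": [0, 0]}}

```text
t: 4.3
ee_pos: [576.5, -179.5, 172.7]
orientation: [1.959, 2.443, 0.012]
ft_force: [24.0, 6.6, -5.6]
width: 0.4
grasp_force: 9.9
```

The force rose to 24 N with no further travel, so the tube is on its stop. Backing off and heading to the block.

>>> {"method": "play_rows", "body": {"dp": [[10, 2, 0], [10, 2, 15], [0, 0, 30], [0, 5, 35], [-4, 40, 0], [-4, 40, 0], [-4, 40, 0], [-4, 40, 0]], "yaw": [0, 0, 0, 0, -3, -3, -3, -3.6], "gripper": 1}}

```text
t: 4.97
ee_pos: [572.6, -9.8, 250.5]
orientation: [-2.223, -2.215, 0.005]
ft_force: [-0.2, -0.2, -0.3]
width: 0.3
grasp_force: 0.0
```

```bash
python3 - <<'E'
from h import *
for n in('scene','top'):
    im=viewer.get_image(n); P=cloud(im); X,Y,Z=P[...,0],P[...,1],P[...,2]
    x=(X-580)*.976+(Y+180)*.218; y=-(X-580)*.218+(Y+180)*.976
    m=(im['range_z']>0)&(abs(y)<13.5)&(x>-60)&(x<25)&(Z>158)&(Z<200)
    q=np.stack([x[m],y[m],Z[m]],1); print(n,len(q),q.mean(0).round(1),q.min(0).round(1),q.max(0).round(1))
    np.save(f'q_{n}.npy',q)
    print(np.round(q[np.argsort(q[:,0])][::max(1,len(q)//14)],0).tolist())
    for l in('tube_mouth','pivot','tube_outlet'):
        for d in models.landmark_of(im,l)[:2]:
            c,r=d['location']; p=at_z(im,c,r,182 if l=='tube_mouth' else 125 if l=='pivot' else 77); print(l,round(d['conf'],2),[round(c),round(r)],np.round(p))
o=ctrl.get_obs(); print(o['t'],o['ee_pos'])
E
```

```text
scene 174 [-18.5   1.2 174.2] [-43.8 -13.4 158.2] [  8.4  13.4 190.5]
[[-44.0, 11.0, 175.0], [-39.0, 6.0, 177.0], [-35.0, -7.0, 177.0], [-28.0, -9.0, 185.0], [-21.0, 0.0, 189.0], [-20.0, 1.0, 178.0], [-18.0, -9.0, 180.0], [-16.0, 8.0, 183.0], [-15.0, -2.0, 172.0], [-13.0, -0.0, 178.0], [-12.0, 5.0, 180.0], [-10.0, -12.0, 169.0], [-9.0, 6.0, 166.0], [-7.0, -2.0, 165.0], [-4.0, -2.0, 160.0]]
tube_mouth 0.57 [182, 172] [ 549. -187.  182.]
pivot 0.87 [185, 195] [ 578. -176.  125.]
top 106 [-21.9   0.4 175.1] [-41.3 -13.2 158.2] [  9.1  13.2 188.9]
[[-41.0, -1.0, 177.0], [-39.0, -2.0, 179.0], [-37.0, 7.0, 179.0], [-34.0, -9.0, 179.0], [-32.0, -9.0, 182.0], [-29.0, -13.0, 181.0], [-26.0, -13.0, 182.0], [-23.0, -8.0, 186.0], [-21.0, 13.0, 158.0], [-19.0, -2.0, 187.0], [-16.0, 13.0, 170.0], [-13.0, -11.0, 176.0], [-11.0, -3.0, 172.0], [-8.0, 8.0, 168.0], [-5.0, -0.0, 158.0], [9.0, -3.0, 161.0]]
tube_mouth 0.69 [383, 240] [ 425. -336.  182.]
tube_mouth 0.6 [331, 194] [ 557. -188.  182.]
pivot 0.93 [325, 190] [ 578. -177.  125.]
tube_outlet 0.53 [319, 183] [ 606. -161.   77.]
5.3667 [574.62296369 -12.27262976 251.20949835]
```

>>> {"method": "play_rows", "body": {"dp": [[-1.3, 38.2, 0], [-1.3, 38.2, 0], [-1.3, 38.2, 0], [-1.3, 38.2, 0], [-1.2, 38.4, 0], [0, 0, 0], [0, 0, -10]], "yaw": [0, 0, 0, 0, 0, 0, 0], "gripper": 0}}

```text
t: 5.95
ee_pos: [569.7, 181.2, 242.8]
orientation: [2.218, 2.223, 0.004]
ft_force: [0.5, -0.4, 0.4]
width: 43.8
grasp_force: 0.0
```

>>> {"method": "play_rows", "body": {"dp": [[0, 0, -30], [0, 0, -30], [0, 0, -30], [0, 0, 0]], "yaw": [0, 0, 0, 0]}}

```text
t: 6.28
ee_pos: [564.7, 176.7, 145.5]
orientation: [-2.221, -2.216, 0.015]
ft_force: [-1.0, -0.2, 0.1]
width: 70.2
grasp_force: 0.0
```

>>> {"method": "play_rows", "body": {"dp": [[0, 0, 0], [0, 0, 0], [0, 0, 0], [0, 0, 0], [0, 0, 0], [0, 0, 0], [0, 0, 0], [0, 0, 0]], "yaw": [0, 0, 0, 0, 0, 0, 0, 0], "gripper": 1}}

```text
t: 6.95
ee_pos: [568.5, 180.4, 152.0]
orientation: [2.221, 2.222, 0.001]
ft_force: [-0.5, 0.1, -0.4]
width: 23.9
grasp_force: 0.9
```

>>> {"method": "play_rows", "body": {"dp": [[0, 0, 0], [0, 0, 8], [0, 0, 8], [0, 0, 7], [0, 0, 0]], "yaw": [0, 0, 0, 0, 0]}}

```text
t: 7.37
ee_pos: [569.5, 180.6, 176.7]
orientation: [2.22, 2.221, 0.004]
ft_force: [0.3, 0.4, -1.3]
width: 23.6
grasp_force: 30.0
```

>>> {"method": "play_rows", "body": {"dp": [[0, -11, 0], [0, -8.4, 0], [0, -14.3, -1.6], [0, -14, -2.9], [0, -7, -2], [0, -6.7, -2.4]], "yaw": [0, 0, 0, 0, 0, 0]}}

```text
t: 7.87
ee_pos: [568.4, 117.3, 165.5]
orientation: [-2.223, -2.22, 0.0]
ft_force: [0.5, 1.4, 1.1]
width: 23.7
grasp_force: 30.0
```

>>> {"method": "play_rows", "body": {"dp": [[0, -7, -2.8], [0, -6.2, -2.9], [0, -2.6, -1.3], [0, 0, 0], [0, 0, 0]], "yaw": [0, 0, 0, 0, 0]}}

```text
t: 8.28
ee_pos: [568.2, 102.9, 158.4]
orientation: [-2.221, -2.221, 0.001]
ft_force: [0.4, 1.4, -0.1]
width: 23.3
grasp_force: 30.0
```

>>> {"method": "play_rows", "body": {"dp": [[0, -7.5, 14], [0, -7.5, 14], [0, 0, 35], [0, 0, 35], [0, 0, 35], [0, 0, 35], [0, 0, 20], [-10, -30, 0]], "yaw": [0, 0, 0, -7, -7, -7, -7, -7]}}

```text
t: 8.95
ee_pos: [561.6, 61.1, 352.0]
orientation: [2.786, 1.446, 0.014]
ft_force: [0.7, -1.2, -1.1]
width: 23.5
grasp_force: 30.0
```

>>> {"method": "play_rows", "body": {"dp": [[-11.9, -33, 0], [-11.9, -33, 0], [-11.9, -33, 0], [-11.9, -33, 0], [-11.9, -33, 0], [-11.9, -33, 0], [-11.9, -33, 0], [-11.7, -33, 0]], "yaw": [-7.1, -7.1, -7.1, -7.1, -7, -7, 0, 0]}}

```text
t: 9.62
ee_pos: [462.1, -207.1, 346.5]
orientation: [3.122, 0.345, -0.002]
ft_force: [0.4, -1.3, -1.7]
width: 23.4
grasp_force: 30.0
```

>>> {"method": "play_rows", "body": {"dp": [[0, 0, 0], [0, 0, 0], [0, 0, 0]], "yaw": [0, 0, 0]}}

```text
t: 9.87
ee_pos: [463.3, -205.4, 346.4]
orientation: [-3.122, -0.344, 0.001]
ft_force: [0.3, -0.1, -1.3]
width: 23.6
grasp_force: 30.0
```

```bash
cat > meas.py <<'E'
from h import *
from scipy.spatial.transform import Rotation as R
o=ctrl.get_obs(); tcp=np.array(o['ee_pos']); M=R.from_rotvec(o['orientation']).as_matrix()
print(o['t'],tcp.round(1),'yaxis az',np.degrees(np.arctan2(M[1,1],M[0,1])).round(1), np.round(M[:,2],3),np.round(o['ft_force'],1))
a=np.deg2rad(12.6); u=np.array([np.cos(a),np.sin(a)]); v=np.array([-u[1],u[0]]); p0=np.array([580,-180.])
F=lambda P:np.stack([(P[...,:2]-p0)@u,(P[...,:2]-p0)@v,P[...,2]],-1)
tf=F(tcp); g=tf+[0,0,18.7]; print('tcp feeder',tf.round(1))
for n in('scene','top'):
    im=viewer.get_image(n); cv2.imwrite(f'pics/m_{n}_{o["t"]:.1f}.png',im['pixels'][:,:,::-1]); np.save(f'm_{n}.npy',im,allow_pickle=True)
    q=F(cloud(im)); ok=im['range_z']>0
    # predicted axis 0.5 tilt below grip: shaft pts
    d=np.array([-np.sin(.5),0,np.cos(.5)]); s=(q-g)@d; per=np.linalg.norm(q-g-s[...,None]*d,axis=-1)
    m=ok&(s<-35)&(s>-158)&(per<22); w=q[m]; 
    if len(w)<8: print(n,'few',len(w)); continue
    from numpy.linalg import svd
    c=np.median(w,0); 
    k=svd(w-w.mean(0))[2][0]; k*=np.sign(k[2])
    print(n,len(w),'axis',k.round(3),'tilt x',np.arctan2(-k[0],k[2]).round(3),'tilt y',np.arctan2(k[1],k[2]).round(3),'centre',w.mean(0).round(1),'smin',s[m].min().round(1))
    dev=(w-g)-((w-g)@d)[:,None]*d; print('  mean dev from predicted',dev.mean(0).round(1))
E
python3 meas.py
```

```text
9.8667 [ 463.3 -205.4  346.4] yaxis az -77.4 [-0.001  0.001 -1.   ] [ 0.3 -0.1 -1.3]
tcp feeder [-119.5    0.6  346.4]
scene 231 axis [-0.424  0.     0.906] tilt x 0.438 tilt y 0.001 centre [-69.5   3.  285.3] smin -157.6
  mean dev from predicted [4.9 2.3 2.7]
top 34 axis [-0.422  0.055  0.905] tilt x 0.436 tilt y 0.061 centre [-53.1   4.6 254.1] smin -157.3
  mean dev from predicted [4.4 4.  2.4]
```

```bash
cat > fit.py <<'E'
from meas import *
out=[]
for n in('scene','top'):
    im=np.load(f'm_{n}.npy',allow_pickle=True).item(); q=F(cloud(im))
    d=np.array([-np.sin(.5),0,np.cos(.5)]); s=(q-g)@d; per=np.linalg.norm(q-g-s[...,None]*d,axis=-1)
    for a0,b0 in((-20,15),(-60,-35),(-85,-60),(-110,-85),(-135,-110),(-158,-135)):
        m=(s>a0)&(s<b0)&(per<20); w=q[m]
        if len(w)>2:
            e=(w-g)-((w-g)@d)[:,None]*d; nn=e@np.array([np.cos(.5),0,np.sin(.5)]); print(n,a0,len(w),'normal off med/max',np.median(nn).round(1),nn.max().round(1),'y med,min,max',np.round([np.median(e[:,1]),e[:,1].min(),e[:,1].max()],1))
    Wd=lambda f:np.r_[p0+f[0]*u+f[1]*v,f[2]]
    c,r=proj(im,Wd(g-80*d)); c,r=int(c),int(r); x0=max(c-50,0);y0=max(r-75,0)
    out.append(cv2.resize(im['pixels'][y0:y0+150,x0:x0+100,::-1],(400,600),interpolation=cv2.INTER_CUBIC)); print('crop',x0,y0)
cv2.imwrite('pics/c%d.png'%round(o['t']*10),np.hstack(out))
E
python3 fit.py
```

```text
9.9667 [ 463.7 -204.8  346.6] yaxis az -77.3 [-0.001  0.    -1.   ] [ 1.2  0.1 -1.4]
tcp feeder [-118.9    1.2  346.6]
scene 234 axis [-0.425 -0.002  0.905] tilt x 0.439 tilt y -0.002 centre [-68.7   3.6 285.2] smin -157.5
  mean dev from predicted [5.  2.4 2.7]
top 33 axis [-0.407  0.03   0.913] tilt x 0.42 tilt y 0.033 centre [-52.5   5.  253.9] smin -157.7
  mean dev from predicted [4.3 3.8 2.4]
scene -20 187 normal off med/max 15.1 19.8 y med,min,max [  1.5 -19.4  19.4]
scene -60 51 normal off med/max 8.8 13.2 y med,min,max [ 3.  -4.3  7.3]
scene -85 52 normal off med/max 7.3 12.3 y med,min,max [ 2.4 -4.6  7.6]
scene -110 46 normal off med/max 5.9 9.3 y med,min,max [ 2.9 -4.5  7.1]
scene -135 44 normal off med/max 4.3 7.8 y med,min,max [ 3.3 -3.8  7.1]
scene -158 41 normal off med/max 2.7 6.7 y med,min,max [ 2.8 -3.7  7.4]
crop 127 53
top -110 7 normal off med/max 7.8 9.1 y med,min,max [5.7 0.6 7.9]
top -135 12 normal off med/max 5.6 9.3 y med,min,max [ 4.1 -2.1  7.6]
top -158 14 normal off med/max 3.8 5.7 y med,min,max [ 3.7 -3.6  7.7]
crop 289 134
```

```bash
ls pics
```

```text
c100.png
crop.png
m_scene_10.0.png
m_scene_9.9.png
m_top_10.0.png
m_top_9.9.png
scene1.png
top1.png
```

```bash
cat > cyl.py <<'E'
from meas import *
from scipy.optimize import least_squares
d0=np.array([-np.sin(.47),0,np.cos(.47)])
def cyl(W):
    def f(p):
        k=np.array([-np.sin(p[2]),p[3],np.cos(p[2])]);k/=np.linalg.norm(k)
        c=g-90*d0+np.array([p[0],p[1],0]); e=W-c; e=e-(e@k)[:,None]*k
        return np.linalg.norm(e,axis=1)-6
    r=least_squares(f,[0,0,.47,0],loss='soft_l1',f_scale=1); p=r.x
    k=np.array([-np.sin(p[2]),p[3],np.cos(p[2])]);k/=np.linalg.norm(k); c=g-90*d0+np.array([p[0],p[1],0])
    return c,k,np.sqrt(np.mean(r.fun**2))
allW=[]
for n in('scene','top'):
    im=np.load(f'm_{n}.npy',allow_pickle=True).item(); q=F(cloud(im)); ok=im['range_z']>0
    s=(q-g)@d0; per=np.linalg.norm(q-g-s[...,None]*d0,axis=-1)
    W=q[ok&(s<-38)&(s>-152)&(per<20)]
    # tube box
    t=np.array([-np.sin(.5),0,np.cos(.5)]); nn=np.array([np.cos(.5),0,np.sin(.5)]); pv=np.array([0,0,125.])
    st=(q-pv)@t; no=(q-pv)@nn; yy=q[...,1]
    fr=ok&(st>30)&(st<62)&(no>5)&(no<20)&(abs(yy)<20); rim=ok&(st>60)&(st<70)&(abs(no)<18)&(abs(yy)<20)
    print(n,'tube front no',np.median(no[fr]).round(1),'y 2/98%',np.percentile(yy[fr],[2,98]).round(1),'| rim st',np.median(st[rim]).round(1),'y',np.percentile(yy[rim],[2,98]).round(1),'no',np.percentile(no[rim],[2,98]).round(1),fr.sum(),rim.sum())
    if len(W)>20:
        c,k,e=cyl(W); foot=c+k*(((g-c)@k)-160); grip=c+k*((g-c)@k); rel=foot-pv
        print(n,len(W),'tilt',np.arctan2(-k[0],k[2]).round(3),np.arctan2(k[1],k[2]).round(3),'rms',e.round(2),'grip-g',(grip-g).round(1),'foot: y',foot[1].round(1),'normal',(rel@nn).round(1),'above mouth',(rel@t-65).round(1),'| axis at s-110 normal',((c+k*(((g-c)@k)-110)-pv)@nn).round(1))
E
python3 cyl.py
```

```text
10.0667 [ 463.8 -204.7  346.7] yaxis az -77.3 [-0.  0. -1.] [ 0.1  0.6 -0.6]
tcp feeder [-118.8    1.2  346.7]
scene 232 axis [-0.426 -0.003  0.905] tilt x 0.44 tilt y -0.004 centre [-68.5   3.6 285. ] smin -157.7
  mean dev from predicted [4.9 2.4 2.7]
top 34 axis [-0.427  0.03   0.904] tilt x 0.441 tilt y 0.034 centre [-52.4   4.7 253.7] smin -156.0
  mean dev from predicted [4.1 3.5 2.3]
scene tube front no 11.8 y 2/98% [-13.1  13.1] | rim st 64.7 y [-12.7  13.2] no [-12.5  13.7] 118 62
scene 213 tilt 0.439 0.003 rms 1.09 grip-g [6.2 1.4 2.9] foot: y 2.2 normal 8.1 above mouth 42.8 | axis at s-110 normal 11.1
top tube front no 13.1 y 2/98% [-11.9  13.1] | rim st 62.9 y [-12.5  12.9] no [-10.6  14. ] 49 38
top 31 tilt 0.444 -0.011 rms 0.88 grip-g [7.1 0.1 3.4] foot: y 2.8 normal 10.0 above mouth 42.7 | axis at s-110 normal 12.8
```

View pics/c100.png

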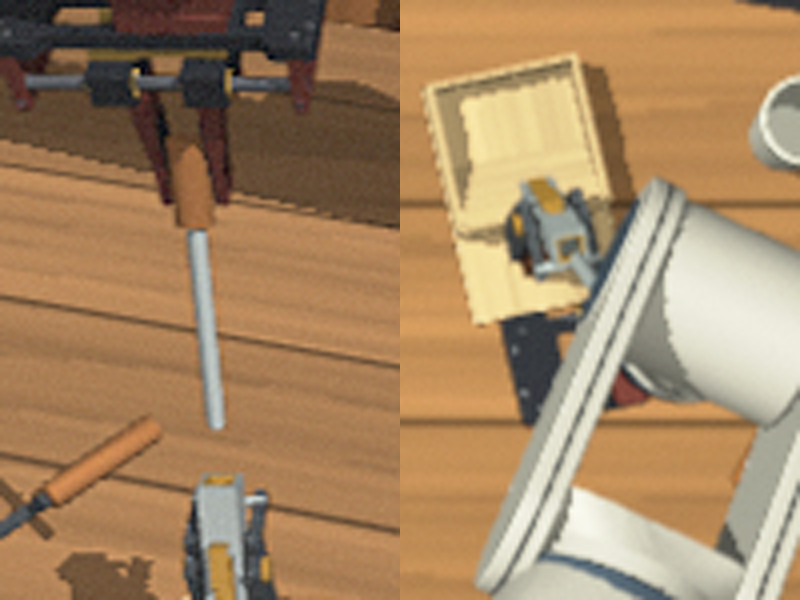

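The left crop shows the rod held tilted, with its foot at (215,425) above the mouth at (220,480). Its tilt is about 0.44 against the tube's 0.5, and the foot is off by y +2.3 and normal +9. Correcting and approaching the mouth.

>>> {"method": "play_rows", "body": {"dp": [[3.5, 0, -12.6], [3.5, 0, -12.6], [3.5, 0.1, -12.5], [0, 0, 0], [0, 0, 0], [0, 0, 0]], "yaw": [0, 0, 0, 0, 0, 0]}}

```text
t: 10.67
ee_pos: [474.3, -205.6, 309.7]
orientation: [3.122, 0.346, 0.001]
ft_force: [0.5, -0.8, -1.7]
width: 24.0
grasp_force: 30.0
```

```bash
sed -i "s/cv2.imwrite(f'pics.*m_{n}/pass; np.save(f'm_{n}/; " meas.py; sed -n 8,12p meas.py; cat >> cyl.py <<'E'
    Wd=lambda f:np.r_[p0+f[0]*u+f[1]*v,f[2]]
    if n=='scene':
        c_,r_=proj(im,Wd(pv+70*t)); c_,r_=int(c_),int(r_); cv2.imwrite('pics/z%d.png'%round(o['t']*10),cv2.resize(im['pixels'][r_-30:r_+30,c_-40:c_+40,::-1],(640,480),interpolation=cv2.INTER_CUBIC))
E
python3 cyl.py; ls pics
```

```text
for n in('scene','top'):
    im=viewer.get_image(n); pass; np.save(f'm_{n}.npy',im,allow_pickle=True)
    q=F(cloud(im)); ok=im['range_z']>0
    # predicted axis 0.5 tilt below grip: shaft pts
    d=np.array([-np.sin(.5),0,np.cos(.5)]); s=(q-g)@d; per=np.linalg.norm(q-g-s[...,None]*d,axis=-1)
10.6667 [ 474.3 -205.6  309.7] yaxis az -77.4 [ 0. -0. -1.] [ 0.5 -0.8 -1.7]
tcp feeder [-108.8   -2.   309.7]
scene 216 axis [-0.421  0.002  0.907] tilt x 0.434 tilt y 0.002 centre [-58.8   0.5 248.4] smin -156.7
  mean dev from predicted [4.8 2.5 2.6]
top 27 axis [-0.424  0.016  0.905] tilt x 0.438 tilt y 0.017 centre [-40.8   1.6 214.5] smin -155.8
  mean dev from predicted [4.4 3.5 2.4]
scene tube front no 11.8 y 2/98% [-12.6  12.6] | rim st 64.2 y [-12.9  12.8] no [-12.2  14.5] 110 57
scene 201 tilt 0.433 0.005 rms 1.27 grip-g [6.8 1.7 3.1] foot: y -1.0 normal -1.2 above mouth 5.5 | axis at s-110 normal 2.1
top tube front no 12.6 y 2/98% [-12.2  13.1] | rim st 62.3 y [-12.5  12.8] no [-11.6  14.4] 46 35
top 25 tilt 0.432 -0.022 rms 0.82 grip-g [ 9.  -1.5  4.1] foot: y -0.3 normal 1.0 above mouth 5.3 | axis at s-110 normal 4.4
c100.png
crop.png
m_scene_10.0.png
m_scene_10.1.png
m_scene_9.9.png
m_top_10.0.png
m_top_10.1.png
m_top_9.9.png
scene1.png
top1.png
z107.png
```

>>> {"method": "play_rows", "body": {"dp": [[1.3, 0.8, -2.6], [1.4, 0.3, -2.6], [1.4, 0.3, -2.6], [1.4, 0.3, -2.6], [0, 0, 0]], "yaw": [0, 0, 0, 0, 0]}}

```text
t: 11.18
ee_pos: [479.4, -203.9, 298.0]
orientation: [-3.122, -0.345, 0.001]
ft_force: [-0.8, -0.6, -1.7]
width: 23.3
grasp_force: 30.0
```

Foot should now be about 6 mm in with no contact force; continuing.

>>> {"method": "play_rows", "body": {"dp": [[1.4, 0.3, -2.6], [1.4, 0.3, -2.6], [1.4, 0.3, -2.6], [1.4, 0.3, -2.6], [1.4, 0.3, -2.6], [0, 0, 0]], "yaw": [0, 0, 0, 0, 0, 0]}}

```text
t: 11.68
ee_pos: [486.4, -202.4, 285.0]
orientation: [-3.122, -0.345, 0.001]
ft_force: [0.2, -0.1, -1.3]
width: 23.5
grasp_force: 30.0
```

```bash
python3 cyl.py|grep -v dev; ls pics|grep z
```

```text
11.6833 [ 486.4 -202.4  285. ] yaxis az -77.4 [-0.001  0.    -1.   ] [ 0.2 -0.1 -1.3]
tcp feeder [-96.2  -1.5 285. ]
scene 286 axis [-0.464 -0.011  0.886] tilt x 0.482 tilt y -0.013 centre [-39.    1.3 212. ] smin -157.9
top 70 axis [-0.803  0.282  0.525] tilt x 0.992 tilt y 0.492 centre [-23.2   3.9 181.5] smin -157.9
scene tube front no 11.9 y 2/98% [-12.8  13.1] | rim st 65.1 y [-13.   13.3] no [-12.4  13.4] 115 57
scene 251 tilt 0.508 -0.001 rms 3.85 grip-g [1.8 1.8 1. ] foot: y 0.4 normal 4.6 above mouth -22.0 | axis at s-110 normal 4.2
top tube front no 13.0 y 2/98% [-11.1  12.7] | rim st 62.8 y [-8.2 12.9] no [-9.7 14.1] 49 28
top 54 tilt 0.93 0.782 rms 4.26 grip-g [ -5.1  59.3 -65.7] foot: y -24.0 normal 22.7 above mouth -42.3 | axis at s-110 normal 4.8
z107.png
z117.png
```

View pics/z117.png

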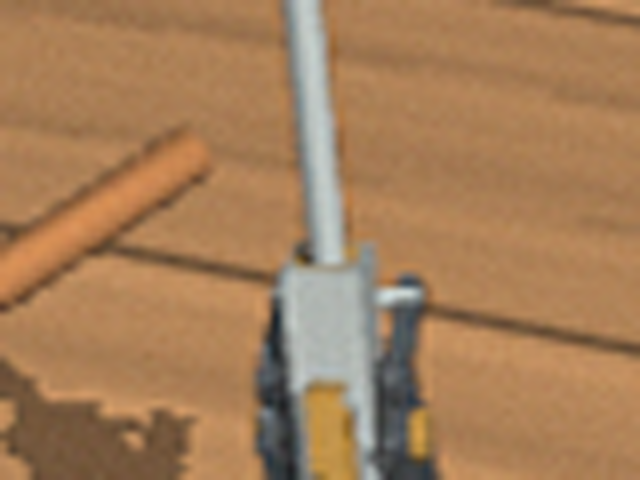

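The crop shows the shaft entering the mouth at (325,260), centred between the rim edges at 290 and 375. Next I align the rod tilt to the tube by shifting the grip normal to the axis.

>>> {"method": "play_rows", "body": {"dp": [[-2.1, -0.5, -1.2], [-2.1, -0.5, -1.2], [-2.1, -0.5, -1.2], [-2.1, -0.5, -1.2], [0, 0, 0]], "yaw": [0, 0, 0, 0, 0]}}

```text
t: 12.2
ee_pos: [478.0, -204.8, 281.1]
orientation: [3.122, 0.344, 0.001]
ft_force: [1.0, -0.3, 0.7]
width: 23.5
grasp_force: 30.0
```

>>> {"method": "play_rows", "body": {"dp": [[1.4, 0.3, -2.6], [1.4, 0.3, -2.6], [1.4, 0.3, -2.6], [1.4, 0.3, -2.6], [1.4, 0.3, -2.6], [0, 0, 0]], "yaw": [0, 0, 0, 0, 0, 0]}}

```text
t: 12.7
ee_pos: [485.3, -202.9, 267.1]
orientation: [-3.122, -0.345, 0.001]
ft_force: [3.2, -0.3, -2.1]
width: 23.2
grasp_force: 30.0
```

>>> {"method": "play_rows", "body": {"dp": [[1.8, 0.4, -2.5], [1.7, 0.3, -2.5], [1.4, 0.3, -2.6], [1.4, 0.3, -2.6], [1.4, 0.3, -2.6], [0, 0, 0]], "yaw": [0, 0, 0, 0, 0, 0]}}

```text
t: 13.2
ee_pos: [492.8, -201.3, 254.4]
orientation: [-3.122, -0.345, 0.001]
ft_force: [2.4, 0.3, -1.1]
width: 23.5
grasp_force: 30.0
```

>>> {"method": "play_rows", "body": {"dp": [[1.4, 0.3, -2.6], [1.4, 0.3, -2.6], [1.4, 0.3, -2.6], [0, 0, 0]], "yaw": [0, 0, 0, 0]}}

```text
t: 13.53
ee_pos: [496.9, -200.7, 247.1]
orientation: [3.122, 0.345, -0.001]
ft_force: [0.1, -0.8, 1.5]
width: 23.3
grasp_force: 30.0
```

>>> {"method": "play_rows", "body": {"dp": [[1.4, 0.3, -2.6], [1.4, 0.3, -2.6], [1.4, 0.3, -2.6], [1.4, 0.3, -2.6]], "yaw": [0, 0, 0, 0]}}

```text
t: 13.87
ee_pos: [502.3, -200.0, 238.0]
orientation: [3.121, 0.345, -0.001]
ft_force: [-5.1, -0.9, 13.1]
width: 23.1
grasp_force: 30.0
```

>>> {"method": "play_rows", "body": {"dp": [[1.4, 0.3, -2.6], [1.4, 0.3, -2.6], [1.4, 0.3, -2.6], [1.4, 0.3, -2.6]], "yaw": [0, 0, 0, 0]}}

```text
t: 14.2
ee_pos: [507.9, -198.8, 227.6]
orientation: [3.121, 0.345, -0.001]
ft_force: [-5.8, -1.7, 12.1]
width: 23.7
grasp_force: 30.0
```

>>> {"method": "play_rows", "body": {"dp": [[1.4, 0.3, -2.6], [1.4, 0.3, -2.6], [1.4, 0.3, -2.6], [1.4, 0.3, -2.6], [1.4, 0.3, -2.6]], "yaw": [0, 0, 0, 0, 0]}}

```text
t: 14.62
ee_pos: [514.9, -197.2, 214.4]
orientation: [3.122, 0.345, -0.001]
ft_force: [-6.2, -1.5, 12.5]
width: 23.3
grasp_force: 30.0
```

>>> {"method": "play_rows", "body": {"dp": [[1.4, 0.3, -2.6], [1.4, 0.3, -2.6], [1.4, 0.3, -2.6], [1.4, 0.3, -2.6], [1.4, 0.3, -2.6]], "yaw": [0, 0, 0, 0, 0]}}

```text
t: 15.03
ee_pos: [522.0, -195.6, 201.1]
orientation: [3.122, 0.345, -0.0]
ft_force: [0.7, -0.1, 0.6]
width: 23.2
grasp_force: 30.0
```

```bash
python3 cyl.py|grep -v dev >/dev/null; python3 - <<'E'
from h import *
im=np.load('m_scene.npy',allow_pickle=True).item()
c,r=[int(x) for x in proj(im,(590,-175,130))]
cv2.imwrite('pics/push1.png',cv2.resize(im['pixels'][r-60:r+60,c-80:c+80,::-1],(800,600),interpolation=cv2.INTER_CUBIC))
E
```

```text
return _methods._mean(a, axis=axis, dtype=dtype,
  ret = ret.dtype.type(ret / rcount)
Traceback (most recent call last):
  File "cyl.py", line 21, in <module>
    print(n,'tube front no',np.median(no[fr]).round(1),'y 2/98%',np.percentile(yy[fr],[2,98]).round(1),'| rim st',np.median(st[rim]).round(1),'y',np.percentile(yy[rim],[2,98]).round(1),'no',np.percentile(no[rim],[2,98]).round(1),fr.sum(),rim.sum())
                                                                 ~~~~~~~~~~~~~^^^^^^^^^^^^^^^
IndexError: index -1 is out of bounds for axis 0 with size 0
```

View pics/push1.png

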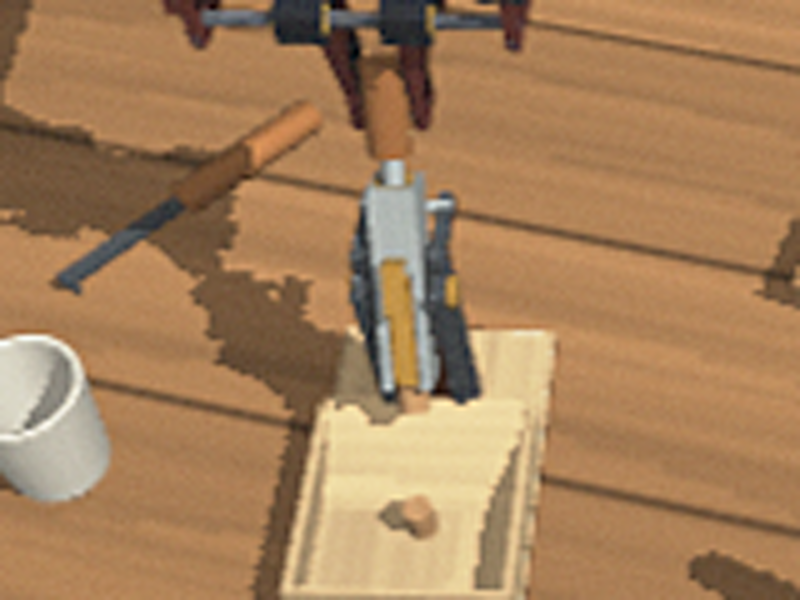

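One dowel lies in the tray at (425,515). The second is showing at the outlet at (412,400). Pushing on.

>>> {"method": "play_rows", "body": {"dp": [[1.4, 0.3, -2.6], [1.4, 0.3, -2.6], [1.4, 0.3, -2.6], [0, 0, 0]], "yaw": [0, 0, 0, 0]}}

```text
t: 15.47
ee_pos: [526.3, -194.1, 191.9]
orientation: [-3.122, -0.345, 0.001]
ft_force: [0.3, 0.1, -1.3]
width: 23.4
grasp_force: 30.0
```

```bash
cat > push.py <<'E'
from h import *
import sys
im=viewer.get_image('scene')
c,r=[int(x) for x in proj(im,(610,-170,90))]
cv2.imwrite(sys.argv[1],cv2.resize(im['pixels'][r-60:r+60,c-80:c+80,::-1],(800,600),interpolation=cv2.INTER_CUBIC))
for l in('pin1_mid','pin2_mid'):
    for d in models.landmark_of(im,l)[:3]: print(l,round(d['conf'],2),np.round(d['location']),deproj(im,*d['location']).round())
E
python3 push.py pics/push2.png
```

```text
pin1_mid 0.57 [191. 241.] [ 654. -152.    7.]
pin2_mid 0.59 [185. 236.] [ 650. -168.   24.]
```

View pics/push2.png

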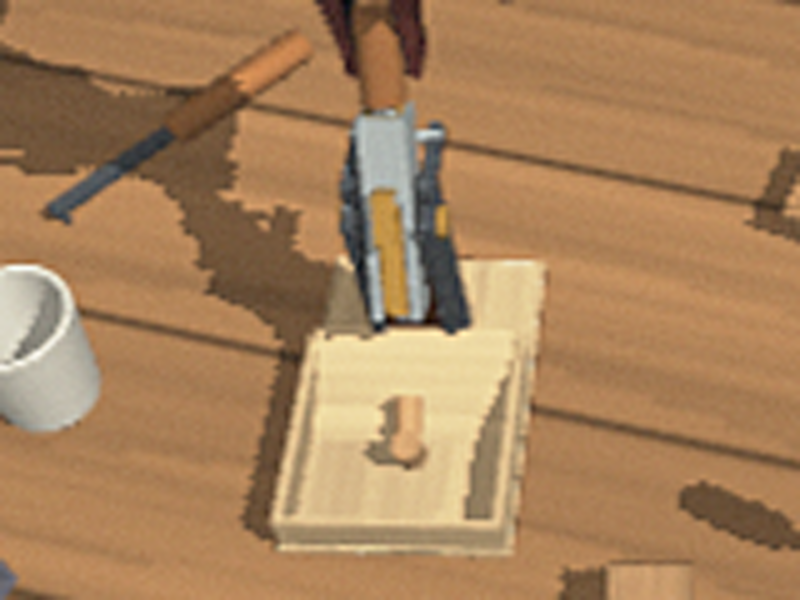

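Both dowels now seem to be in the tray, around (405,430), one behind the other. Withdrawing along the axis.

>>> {"method": "play_rows", "body": {"dp": [[-4.8, -1.1, 8.7], [-4.8, -1.1, 8.7], [-4.8, -1, 8.7], [-4.8, -1, 8.7], [-4.8, -1.1, 8.7], [-4.8, -1, 8.7]], "yaw": [0, 0, 0, 0, 0, 0]}}

```text
t: 16.12
ee_pos: [497.3, -200.8, 246.3]
orientation: [3.122, 0.344, 0.002]
ft_force: [1.9, 0.1, -1.1]
width: 23.3
grasp_force: 30.0
```

>>> {"method": "play_rows", "body": {"dp": [[-4.7, -1.1, 8.8], [-4.7, -1.1, 8.8], [-4.7, -1, 8.8], [-4.7, -1, 8.8], [-4.7, -1.1, 8.8], [-4.7, -1, 8.8], [-4.7, -1, 8.8], [-4.7, -1, 8.8]], "yaw": [0, 0, 0, 0, 0, 0, 0, 0]}}

```text
t: 16.78
ee_pos: [458.9, -208.9, 315.9]
orientation: [-3.122, -0.345, 0.003]
ft_force: [-0.4, -0.1, -1.1]
width: 23.3
grasp_force: 30.0
```

>>> {"method": "play_rows", "body": {"dp": [[-7, -1.6, 14], [-7, -1.6, 20], [0, 0, 20], [0, 0, 0], [0, 0, 0]], "yaw": [0, 0, 0, 0, 0]}}

```text
t: 17.2
ee_pos: [445.8, -212.4, 370.0]
orientation: [3.122, 0.344, 0.002]
ft_force: [0.4, 0.6, -1.5]
width: 23.6
grasp_force: 30.0
```

```bash
python3 cyl.py|grep -v dev; python3 push.py pics/push3.png; python3 - <<'E'
from h import *
im=viewer.get_image('top')
for l in('pin1_mid','pin2_mid','tube_mouth'):
    for d in models.landmark_of(im,l)[:3]: print(l,round(d['conf'],2),np.round(d['location']),deproj(im,*d['location']).round())
E
```

```text
17.2 [ 445.8 -212.4  370. ] yaxis az -77.4 [ 0.001 -0.001 -1.   ] [ 0.4  0.6 -1.5]
tcp feeder [-138.    -2.3  370. ]
scene 244 axis [-0.445  0.001  0.895] tilt x 0.461 tilt y 0.001 centre [-8.530e+01  1.000e-01  3.095e+02] smin -158.0
top 51 axis [-0.443  0.023  0.896] tilt x 0.459 tilt y 0.026 centre [-73.7   1.8 287.1] smin -154.8
scene tube front no 11.7 y 2/98% [-12.8  12.9] | rim st 63.7 y [-12.9  12.6] no [-14.   14.7] 116 61
scene 225 tilt 0.46 -0.005 rms 1.25 grip-g [6.8 0.8 3.4] foot: y -0.9 normal 6.5 above mouth 72.4 | axis at s-110 normal 8.5
top tube front no 13.0 y 2/98% [-13.6  12.8] | rim st 63.9 y [-12.   13.2] no [-10.6  15. ] 46 44
top 46 tilt 0.646 -0.056 rms 2.29 grip-g [-7.8 -2.3 -6. ] foot: y 2.6 normal 18.9 above mouth 72.9 | axis at s-110 normal 11.6
pin1_mid 0.43 [181. 175.] [ 559. -185.  186.]
pin1_mid 0.39 [188. 241.] [ 663. -155.   26.]
pin1_mid 0.2 [192. 222.] [ 603. -164.   28.]
pin2_mid 0.51 [187. 235.] [ 645. -163.   25.]
pin1_mid 0.39 [317. 169.] [ 658. -162.   21.]
pin2_mid 0.58 [324. 177.] [ 635. -185.   14.]
tube_mouth 0.54 [331. 196.] [ 555. -189.  152.]
```

View pics/push3.png

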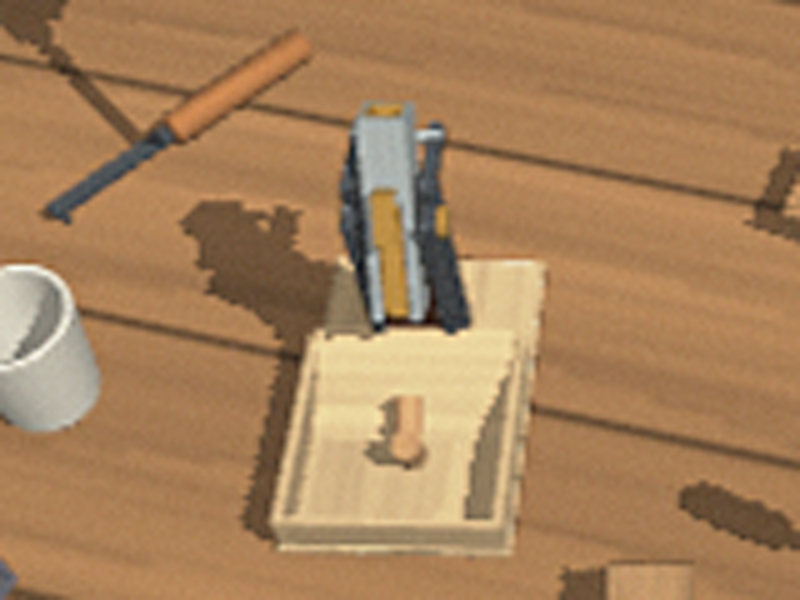

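```bash
python3 - <<'E'
from h import *
a=np.deg2rad(12.6); u=np.array([np.cos(a),np.sin(a)]); v=np.array([-u[1],u[0]])
out=[]
for n in('scene','top'):
    im=viewer.get_image(n); P=cloud(im); e=P[...,:2]-[580,-180]; x=e@u;y=e@v;z=P[...,2]
    ramp=np.where(x<70,np.clip(6+(68-x)/55*34,6,40),6)
    h=z-ramp; m=(im['range_z']>0)&(x>16)&(x<132)&(abs(y)<54)&(h>5)&(z<75)
    k,lab,st,ce=cv2.connectedComponentsWithStats(m.astype(np.uint8))
    for i in range(1,k):
        if st[i,4]>4: q=lab==i; print(n,st[i].tolist(),'x',np.percentile(x[q],[0,100]).round(),'y',np.percentile(y[q],[0,100]).round(),'h',np.percentile(h[q],[10,50,100]).round(),'z',z[q].max().round())
    c,r=[int(t) for t in proj(im,(652,-163,15))]
    out.append(cv2.resize(im['pixels'][r-25:r+25,c-17:c+17,::-1],(400,588),interpolation=cv2.INTER_CUBIC))
cv2.imwrite('pics/dow.png',np.hstack(out))
E
```

```text
scene [184, 229, 7, 16, 85] x [48. 93.] y [-10.  11.] h [12. 20. 26.] z 35.0
top [314, 165, 10, 14, 70] x [51. 95.] y [-13.  14.] h [ 9. 18. 28.] z 35.0
```

View pics/dow.png

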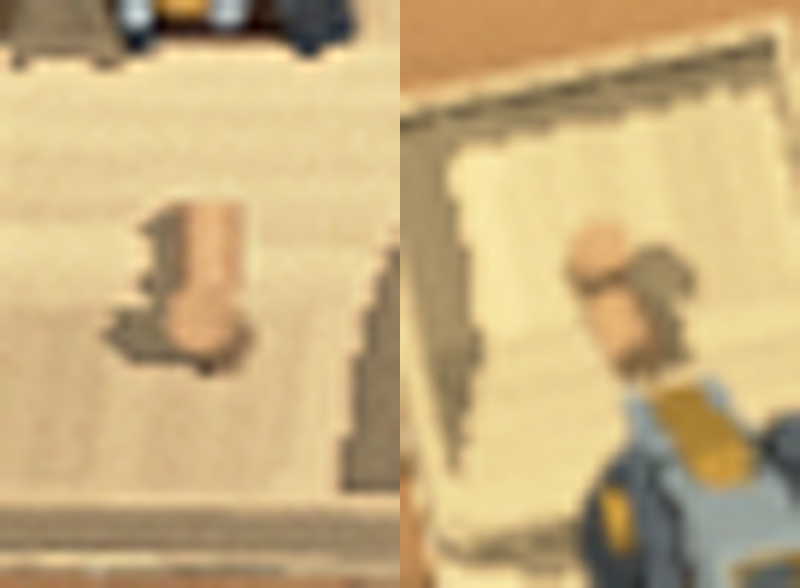

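The right crop shows two dowels in the tray: one standing at (600,250) and one lying against it at (620,320). Returning the rod to its block.

>>> {"method": "play_rows", "body": {"dp": [[13.7, 35.2, 0], [13.7, 35.2, 0], [13.7, 35.2, 0], [13.7, 35.2, 0], [13.7, 35.2, 0], [13.7, 35.2, 0], [13.7, 35.2, 0], [13.7, 35.2, 0]], "yaw": [7.1, 7.1, 7.1, 7.1, 7.1, 7.1, 7.1, 7.1]}}

```text
t: 18.42
ee_pos: [555.9, 71.4, 369.3]
orientation: [2.577, 1.797, 0.0]
ft_force: [0.9, -1.0, -0.3]
width: 23.4
grasp_force: 30.0
```

>>> {"method": "play_rows", "body": {"dp": [[13.8, 35.4, 0], [0, 0, -30], [0, 0, -35], [0, 0, -35], [0, 0, -35], [0, 0, -15], [0, 0, 0], [0, 0, 0]], "yaw": [7.1, 7.1, 6.4, 0, 0, 0, 0, 0]}}

```text
t: 19.08
ee_pos: [569.2, 104.9, 218.8]
orientation: [-2.221, -2.221, 0.002]
ft_force: [-0.2, 0.3, -0.4]
width: 23.4
grasp_force: 30.0
```

```bash
cat > blk.py <<'E'
from h import *
from scipy.optimize import least_squares
o=ctrl.get_obs(); tcp=np.array(o['ee_pos']); g=tcp+[0,0,18.7]; print(o['t'],tcp.round(1),o['orientation'].__repr__(),np.round(o['ft_force'],1))
d0=np.array([0,-np.sin(.46),np.cos(.46)]); n0=np.array([0,np.cos(.46),np.sin(.46)]); c0=g+7.6*n0-90*d0
for n in('scene','top'):
    im=viewer.get_image(n); P=cloud(im); ok=im['range_z']>0
    bt=ok&(abs(P[...,2]-50)<4)&(np.hypot(P[...,0]-568,P[...,1]-179)<62)
    (cx,cy),s_,a_=cv2.minAreaRect(P[bt][:,:2].astype(np.float32)); print(n,'block',round(cx,1),round(cy,1),np.round(s_,1))
    s=(P-c0)@d0; per=np.linalg.norm(P-c0-s[...,None]*d0,axis=-1); W=P[ok&(per<14)&(s>-64)&(s<55)]
    if len(W)<15: print('few',len(W)); continue
    K=lambda p:np.array([p[3],-np.sin(p[2]),np.cos(p[2])])/np.linalg.norm([p[3],1])
    def f(p):
        k=K(p); e=W-c0-[p[0],p[1],0]; e=e-(e@k)[:,None]*k; return np.linalg.norm(e,axis=1)-6
    r=least_squares(f,[0,0,.46,0],loss='soft_l1'); k=K(r.x); c=c0+[r.x[0],r.x[1],0]; foot=c+k*((g-c)@k-160)
    sm=((W-foot)@k).min(); print(n,len(W),'tilt',r.x[2].round(3),r.x[3].round(3),'foot',foot.round(1),'rms',np.sqrt(np.mean(r.fun**2)).round(2),'smin',sm.round(1))
E
python3 blk.py
```

```text
19.0833 [569.2 104.9 218.8] array([-2.22068681e+00, -2.22079787e+00,  2.14077855e-03]) [-0.2  0.3 -0.4]
scene block 567.2 179.2 [84.5 80.1]
scene 139 tilt 0.466 -0.001 foot [567.  185.3  98.9] rms 0.89 smin 6.9
top block 562.0 171.8 [51.  66.4]
top 15 tilt 0.473 0.017 foot [570.  186.3  99.4] rms 0.62 smin 8.9
```

>>> {"method": "play_rows", "body": {"dp": [[0, -3.2, -15], [0, 0, -15], [0, 0, -10], [0, 0, -6], [0, 0, -6], [0, 0, -5], [0, 0, 0]], "yaw": [0, 0, 0, 0, 0, 0, 0]}}

```text
t: 19.77
ee_pos: [569.2, 101.7, 161.8]
orientation: [-2.221, -2.221, 0.001]
ft_force: [0.1, 0.5, -0.8]
width: 23.5
grasp_force: 30.0
```

>>> {"method": "play_rows", "body": {"dp": [[0, 6.6, 2.5], [0, 6.7, 2.4], [0, 7.3, 2.2], [0, 7.3, 2.1], [0, 7.4, 1.3], [0, 7.5, 1.3]], "yaw": [0, 0, 0, 0, 0, 0]}}

```text
t: 20.27
ee_pos: [569.5, 145.2, 174.7]
orientation: [2.22, 2.221, 0.0]
ft_force: [-0.6, -4.4, 1.6]
width: 23.5
grasp_force: 30.0
```

>>> {"method": "play_rows", "body": {"dp": [[0, 7.6, 1.1], [0, 7.7, 1], [0, 7.8, 0.3], [0, 7.8, 0.3], [0, 0, 0], [0, 0, 0]], "yaw": [0, 0, 0, 0, 0, 0]}}

```text
t: 20.77
ee_pos: [569.3, 176.4, 176.6]
orientation: [-2.22, -2.222, -0.001]
ft_force: [-0.2, 0.1, -0.9]
width: 23.8
grasp_force: 30.0
```

```bash
sed -e 's/\.46/.02/g; s/P\[bt\]/P[bt]/' blk.py > blk2.py; cat >> blk2.py <<'E'
    q,r_=[int(t) for t in proj(im,(568,179,110))]
    cv2.imwrite(f'pics/up_{n}.png',cv2.resize(im['pixels'][r_-40:r_+40,q-27:q+27,::-1],(400,592),interpolation=cv2.INTER_CUBIC))
E
python3 blk2.py
```

```text
20.7667 [569.3 176.4 176.6] array([-2.22032248e+00, -2.22165285e+00, -9.72722550e-04]) [-0.2  0.1 -0.9]
scene block 566.6 178.9 [82.8 80.2]
scene 130 tilt 0.103 -0.03 foot [569.7 188.3  35.6] rms 2.63 smin 7.7
top block 578.7 142.9 [72.3  4.9]
few 0
```

```bash
sed -i 's/W=P\[ok&(per<14)/W=P[ok\&(per<16)\&(P[...,2]>58)/' blk2.py; cat >> blk2.py <<'E'
    for z0 in range(55,150,15):
        w=W[abs(W[:,2]-z0)<7.5]; print(z0,len(w),np.median(w,0).round(1) if len(w) else '', np.ptp(w,0).round(1) if len(w) else '')
E
python3 blk2.py
```

```text
20.8667 [569.3 175.9 176.5] array([-2.22108311e+00, -2.22066618e+00, -8.73519720e-04]) [ 0.1 -0.1 -0.2]
scene block 566.7 179.1 [82.2 80.2]
scene 86 tilt 0.05 0.008 foot [566.6 183.4  35.4] rms 0.75 smin 23.0
55 3 [572.1 181.1  59.2] [1.5 5.9 1.6]
70 13 [571.8 181.9  71.1] [ 8.1 11.3 11.3]
85 14 [572.2 180.9  84.3] [ 4.4 10.4 14. ]
100 14 [571.4 181.  100.7] [ 7.7 11.1 12. ]
115 15 [572.2 179.5 115. ] [ 5.  11.4 13.9]
130 14 [571.8 178.  130.7] [ 6.5 10.6 13.1]
145 13 [572.4 178.5 142.2] [ 7.1 11.  11.1]
top block 576.1 142.3 [79.6  4.5]
few 0
```

>>> {"method": "play_rows", "body": {"dp": [[0, 3, 0], [0, 3, 0], [0, 3, 0], [0, 0, 0], [0, -3, -4], [0, -1.5, -6], [0, 0, -6], [0, 0, 0]], "yaw": [0, 0, 0, 0, 0, 0, 0, 0]}}

```text
t: 21.63
ee_pos: [568.4, 179.7, 159.0]
orientation: [-2.221, -2.22, 0.003]
ft_force: [-0.3, -0.0, -1.1]
width: 23.7
grasp_force: 30.0
```

```bash
python3 blk2.py
```

```text
21.6333 [568.4 179.7 159. ] array([-2.22078993, -2.21981711,  0.0028208 ]) [-0.3 -0.  -1.1]
scene block 567.3 179.2 [80.8 81.1]
scene 62 tilt 0.003 0.019 foot [564.5 179.1  17.7] rms 0.88 smin 40.6
55 3 [571.4 180.5  60.7] [1.4 5.9 3.8]
70 12 [570.2 180.3  69.4] [ 5.4 10.7 12.6]
85 13 [570.5 178.6  85. ] [ 4.9 10.5 13. ]
100 13 [570.2 178.8  99.8] [ 5.6 11.  13.5]
115 15 [571.1 177.6 115.8] [ 6.5 11.2 13.3]
130 6 [573.1 179.3 126.3] [4.  7.5 7.2]
145 0  
top block 575.1 144.2 [78.6  8. ]
few 0
```

>>> {"method": "play_rows", "body": {"dp": [[0, 0, -3], [0, 0, -2], [0, 0, -1], [0, 0, 0]], "yaw": [0, 0, 0, 0]}}

```text
t: 22.07
ee_pos: [569.2, 179.9, 154.5]
orientation: [-2.221, -2.221, 0.0]
ft_force: [1.0, -0.3, -0.7]
width: 23.6
grasp_force: 30.0
```

>>> {"method": "play_rows", "body": {"dp": [[0, 0, -0.7], [0, 0, -0.7], [0, 0, 0], [0, 0, 0]], "yaw": [0, 0, 0, 0]}}

```text
t: 22.4
ee_pos: [569.4, 179.9, 153.4]
orientation: [2.221, 2.221, 0.0]
ft_force: [-0.9, 0.0, -0.9]
width: 23.4
grasp_force: 30.0
```

>>> {"method": "play_rows", "body": {"dp": [[0, 0, -0.7], [0, 0, -0.7], [0, 0, 0], [0, 0, 0]], "yaw": [0, 0, 0, 0]}}

```text
t: 22.73
ee_pos: [569.3, 179.9, 151.9]
orientation: [-2.221, -2.221, 0.0]
ft_force: [0.9, -0.2, -0.3]
width: 23.4
grasp_force: 30.0
```

>>> {"method": "play_rows", "body": {"dp": [[0, 0, -0.7], [0, 0, -0.7], [0, 0, 0], [0, 0, 0]], "yaw": [0, 0, 0, 0]}}

```text
t: 23.07
ee_pos: [569.5, 180.0, 150.8]
orientation: [2.221, 2.221, 0.0]
ft_force: [-0.5, -0.6, 1.6]
width: 23.5
grasp_force: 30.0
```

Foot is on the hole floor (force sign flipped). Releasing.

>>> {"method": "play_rows", "body": {"dp": [[0, 0, 0], [0, 0, 0], [0, 0, 0], [0, 0, 0], [0, 0, 0]], "yaw": [0, 0, 0, 0, 0], "gripper": 0.45}}

```text
t: 23.48
ee_pos: [569.3, 179.9, 150.5]
orientation: [-2.221, -2.221, 0.0]
ft_force: [0.8, 0.5, -0.3]
width: 47.9
grasp_force: 0.0
```

>>> {"method": "play_rows", "body": {"dp": [[0, 0, 5], [0, 0, 20], [0, 0, 35], [0, 0, 35], [0, 0, 35], [-20, -20, 20], [-30, -20, 0], [-30, -20, 0]], "yaw": [0, 0, 0, 0, 0, 0, 0, 0]}}

```text
t: 24.15
ee_pos: [489.5, 119.6, 302.5]
orientation: [2.219, 2.221, 0.005]
ft_force: [0.6, -0.6, -0.5]
width: 48.3
grasp_force: 0.0
```

>>> {"method": "play_rows", "body": {"dp": [[-35, -20, 0], [-35, -20, 0], [-20, -10, 0], [0, 0, 0], [0, 0, 0], [0, 0, 0]], "yaw": [0, 0, 0, 0, 0, 0]}}

```text
t: 24.65
ee_pos: [400.5, 70.2, 301.3]
orientation: [2.221, 2.22, 0.003]
ft_force: [0.4, 0.2, 0.0]
width: 48.6
grasp_force: 0.0
```

```bash
python3 - <<'E'
from h import *
print(ctrl.get_obs()['ee_pos'])
im=viewer.get_image('scene'); P=cloud(im)
cv2.imwrite('pics/final.png',cv2.resize(im['pixels'][130:310,130:370,::-1],(800,600),interpolation=cv2.INTER_CUBIC))
m=(im['range_z']>0)&(P[...,2]>60)&(np.hypot(P[...,0]-568,P[...,1]-179)<30)
for z in range(70,200,20):
    w=P[m&(abs(P[...,2]-z)<10)]; print(z,len(w),np.median(w,0).round(1) if len(w) else '')
E
```

```text
[400.48814794  70.19055251 301.31424199]
70 18 [572.5 180.2  69.9]
90 17 [572.3 180.   89.5]
110 18 [571.9 181.  110.1]
130 14 [571.7 180.6 124.3]
150 40 [576.1 181.  150.9]
170 45 [577.5 180.8 170. ]
190 90 [570.9 180.8 192.7]
```

View pics/final.png

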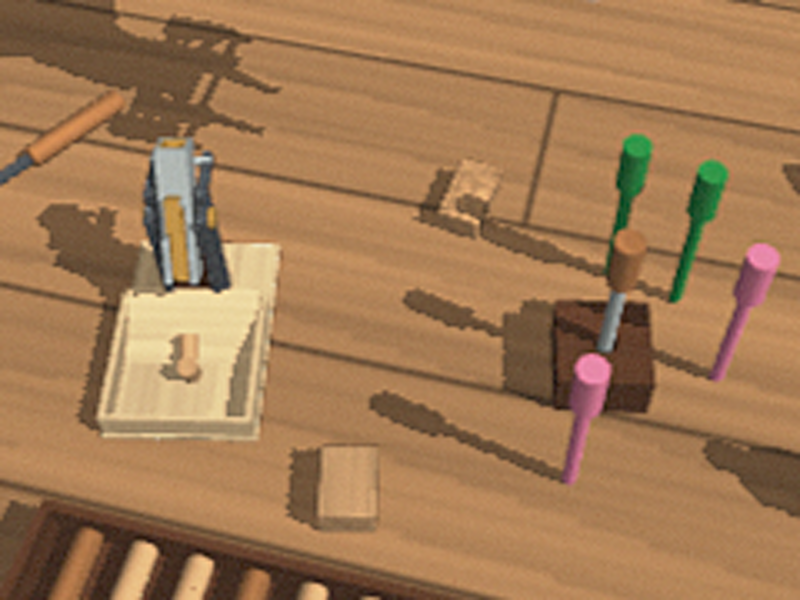

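The rod stands upright in its block at (620,300). The tube is tipped at (175,210), both dowels are in the tray at (187,355), and the tools around it look undisturbed. Handing in.

```bash
python3 -c "
from workcell import ticket
print(ticket.close_job())"
```

```text
the job is handed in; nothing more can be done
None
```

I handed the job in at about 25 s: the tube is tipped onto its stop, both dowels are in the tray (one standing, one leaning on it across the ramp), the ramrod is upright in its block, and the other tools in the last picture look undisturbed.

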